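# Reset the free play of a clutch release screw and lock it

### The job

The clutch on the bench needs its release free play reset: slacken the big lock nut, screw the adjuster in its middle in until it just meets the push rod, back it off a quarter turn, and nip the lock nut up again about as tight as you found it. Turn nut and adjuster one at a time, the other staying still, and do not force the adjuster into the clutch spring or strain the nut; leave the loose parts around the clutch where they are.

Things in the scene. Friction and masses are not known exactly. Their poses are not given: they have to be found in the camera images.
- clutch: The clutch: grey cast housing about 180 mm across and 46 mm tall, lying flat on the bench and carrying the cover with nut and adjuster; fixed, does not shift. Origin on its underside, 4 mm off the axis of nut and adjuster; z up.
- clutch_cover: Dished cover plate on the housing, 169 mm across. Origin on the vertical axis of cover, nut and adjuster, 45 mm above the bench; z up. Plate top 60 mm above the bench (a ring of small screw heads up to 64 mm); a round collar 52 mm across rises from its middle to 101 mm, on it a washer 49 mm across up to 104 mm.
- lock_nut_top (a point): Centre of the lock nut's top face. The nut is the OUTER, lower, larger of two hexagons on one vertical axis: dark steel, 56 mm across flats (65 over corners), 20 mm thick, its underside 104 mm and its top about 124 mm above the bench. z up; flats face this frame's +y and -y, the others every 60 degrees. Right-hand thread, rises 4 mm a turn as it is slackened.
- lock_nut (a joint): Angle of the nut (rad), grows counterclockwise from above = slackening; free up to 5 rad. 0: just touches its washer. A self-locking nut: it takes about 0.3 Nm to turn anywhere and stays where left; below 0 another 2 Nm per rad. Found at -0.14 to -0.10; tight is -0.07 or further; past -0.42 (1.1 Nm) it is strained. Tightened beyond -0.2 it springs back to about -0.2 when let go.
- adjuster_head (a point): Centre of the adjuster's top face. The adjuster is the INNER, upper, smaller hexagon: bright steel, 19 mm across flats, 22 mm tall, on a round 17 mm thread out of the nut's middle. Found with its top 31 mm and its hexagon's lower end 9 mm above the nut's top (1 mm either way). z up; flats face this frame's +y and -y; a dark slot in its top lies along x.
- adjuster (a joint): Angle of the adjuster (rad), grows counterclockwise from above = screwing out (up), 4 mm a turn. Clockwise screws it in towards the push rod, which it meets 0.95 to 2.8 rad from where it is found. It turns at 0.04 Nm and stays where left; it must be turned only with the nut slack (nut angle above 0).
- adjuster_tip (a point): Lower end of the adjuster, 90 mm below its head, hidden inside the clutch; z up.
- rod_top (a point): Upper end of the push rod, straight under the adjuster's tip, hidden inside the clutch; its height differs from clutch to clutch. The gap between the two is the free play (a quarter turn is 1 mm).
- push_rod (a joint): How far the push rod is pressed into the clutch spring (m), 0 at rest. Once the adjuster meets the rod its torque climbs by 0.45 Nm per rad above the free 0.04 Nm; at 0.3 mm (0.47 rad past touching, about 0.25 Nm) the clutch starts to lift: too far. Let go under load, the adjuster turns back until nearly unloaded.
- ball_bearing: Bystander: ball bearing, 47 mm across and 14 mm thick, lying flat near the clutch; origin at the centre of its underside. Not to be moved.
- cover_bolt: Bystander: hexagon bolt, 59 mm long, lying near the clutch; origin at the centre of its underside. Not to be moved.
- sleeve: Bystander: plain steel spacer sleeve standing on end, 24 mm across, 52 mm tall, near the clutch; origin at the centre of its underside. Not to be moved.
- feeler_gauge: Bystander: folded feeler gauge, 98 x 22 x 8 mm, lying near the clutch; origin at the centre of its underside. Not to be moved.
- wrench_17: Bystander: combination wrench, 232 mm long, lying flat near the right-hand front of the bench; origin at the centre of its underside. Not to be moved.
Things that resemble listed ones, but are neither listed nor needed, are in the scene too. Leave any brown look-alike of the clutch alone.

How it is judged:
By the outcome, as a careful person would: the job done as asked, in the order asked, and still so for the second after the job is handed in, with the robot touching nothing.
It also fails if it takes over 64 s, if anything falls off the work surface, if the arm or the gripper's body presses on something with over 40 N, if the wrist force passes 120 N, or if a joint passes its speed limit or range.

### The arm

A 6-joint arm with a two-finger parallel gripper is mounted at the origin on a cart in front of the work surface, level with it; the furniture and walls round the work are solid. World frame = base frame: x ahead of the robot, y to its left, z up, the work surface at z = 0. Lengths are in mm, angles in rad, forces in N, time in s.
With the tool pointing down it reaches from about 375 to 900 mm from the base axis. Payload 3.1 kg.
Tool frame: the origin (TCP) lies at the very end of the fingers, on their centre line; the grasp point (between the pads) lies 19 mm behind it; z points along the fingers, y is the direction in which the jaws open and shut (so a half turn about z gives the same grasp; the last joint's range is limited). The gripper opens to 87 mm and grips with 3 to 60 N. Pads are 19 mm wide; open, the fingers measure 117 mm over their backs; the gripper's body (75 mm by 190 mm) begins 51 mm behind the grasp point.
Start: joints at [-1.347, 0.527, 1.433, -0, 1.181, -0.178], TCP at [245.017, -574.946, 222.548] pointing down, gripper open.
Joint ranges: [-3.08, 3.08], [-0.75, 2.2], [0.22, 2.44], [-1.43, 4.57], [0, 2.65], [-2.85, 2.85]. Speed limits (rad/s): [2.79, 2.79, 3.14, 3.14, 3.14, 3.14].

### API

Orientations are given as a unit quaternion [x, y, z, w].
In Python, from plant import * gives the robot as it stands.
- The arm moves only by the tool move_arm, never from a script. Its argument "rows" is a list of rows, each an object with "gripper": the opening, from 0 (shut) to 1 (fully open); "dp": the shift along the world's x, y, z in cm, a list of three; "turn": the turn about the world's z in degrees. A call has exactly 8 rows; each row is the pose to reach, as a shift and turn from the pose measured when the call began; what a row does not reach only later rows make up. A row lasts 1/12 s, in which the tool goes at most 41.7 mm and 7.16 degrees, less where a joint would pass 70% of its speed; a pose out of reach is approached as far as the arm can. A call with a gripper value outside its range is refused whole. The fingers move at their own pace and stop on an object; "newtons" is the grip in N (left out, the last holds). Time passes only in rows, so rows that repeat a pose let the fingers close, or fill a call up. It gives the time, the measured TCP pose, the force and the opening at its end, in the units of the state.
- get_obs(): the state, without advancing time (a new reading comes with each control period).
- get_image(name): name is "scene" or "top" or "wrist"; returns the picture (384x512x3 uint8, red, green, blue); there is no depth.
- calibration(name): a dict with "intrinsics" (3x3 intrinsics, pixels), "rvec" (rotation vector, rad) and "tvec" (3), from world to camera coordinates, as OpenCV has them; the wrist camera has in their place "mount" (4x4, takes a point from camera to tool coordinates, whose origin is the TCP and whose axes are the flange's). Camera axes: x right, y down, z forward; pixel columns grow to the right and rows downward; lengths in mm; the calibration is good to about 2 mm. A picture is of the moment at which its call begins: read the wrist's pose just before it. calibration takes no time and is no camera call.
- finish_job(): hands the job in, once; it reports no verdict.
The state is a dict: "t": time; "joint_pos": joint angles; "qvel": joint speeds; "effort": joint torques, N m; "position": TCP position; "tcp_rot": TCP orientation; "contact_force": force on the tool from outside, world axes, zero at the start; "ft_torque": the same for the moment, N m; "gripper_width": opening from 0.0 (shut) to 1.0 (fully open).
Only numpy, scipy, OpenCV 4.12 (cv2) and the standard library are available. Lean on these libraries where they do the work, as an engineer would, in place of code of your own. Each camera call takes 0.05 s, during which the arm holds its last target.

## Working session

There is one attempt and no reset: what is moved stays moved. The work goes in short steps, Python scripts to look and compute and a tool call to move; the robot and the scene stay as the last step left them, time stands still between calls to the robot, and variables do not carry over. Pictures are saved under pics/ and viewed, and the job is handed in when it is done.

Besides the shell and the picture viewer there is one more tool, called after ">>>" by a JSON object that holds its "api" and its "payload", one argument or row to a line. move_arm: Moves the arm, as the interface text tells. Its arguments: {"type":"object","properties":{"rows":{"type":"array","items":{"type":"object","properties":{"gripper":{"type":"number"},"dp":{"type":"array","items":{"type":"number"}},"turn":{"type":"number"}}}},"newtons":{"type":"number"}},"required":["rows"]}

```bash
mkdir -p pics; ls; python3 - <<'E'
from plant import *
import cv2
o=get_obs();print(o)
for n in ["scene","top","wrist"]:
    cv2.imwrite(f"pics/{n}0.png",get_image(n)[:,:,::-1]); print(n,calibration(n))
E
```

```text
pics
{'t': 0.0, 'joint_pos': array([-1.34649367e+00,  5.28475105e-01,  1.43390524e+00, -2.14646691e-05,
        1.18135063e+00, -1.78496047e-01]), 'qvel': array([-1.37230234e-03,  7.13117023e-04,  6.00004655e-05, -3.91744444e-04,
        1.60125242e-03,  1.06919635e-03]), 'effort': array([ 7.88881425e-04, -4.40038562e+01, -1.76591635e+01,  6.33549294e-02,
        5.82338660e-02, -1.58999601e-04]), 'position': array([ 244.85685951, -574.25307361,  221.56518632]), 'tcp_rot': array([ 9.79786233e-01,  2.00044483e-01, -3.44068657e-05, -1.06865141e-03]), 'contact_force': array([-0.15081615, -0.04043538, -1.03459674]), 'ft_torque': array([ 0.01469667, -0.00981931,  0.05644342]), 'gripper_width': 0.9982317556079483}
scene {'intrinsics': array([[388.30300982,   0.        , 251.01432121],
       [  0.        , 388.30300982, 191.88208053],
       [  0.        ,   0.        ,   1.        ]]), 'rvec': array([ 1.9905349 , -0.51297886,  0.3392769 ]), 'tvec': array([-617.02366573,  115.25663078, 1056.25802341])}
top {'intrinsics': array([[405.00946414,   0.        , 252.61260622],
       [  0.        , 405.00946414, 187.95490148],
       [  0.        ,   0.        ,   1.        ]]), 'rvec': array([ 2.09485652, -2.15343588,  0.16473086]), 'tvec': array([-285.14706403,  566.83641249,  938.58759868])}
wrist {'intrinsics': array([[322.99593229,   0.        , 254.85292927],
       [  0.        , 322.99593229, 195.53777195],
       [  0.        ,   0.        ,   1.        ]]), 'mount': array([[ 9.22345858e-05, -9.63667925e-01, -2.67103204e-01,
         7.43966031e+01],
       [ 9.99999995e-01,  7.87660661e-05,  6.11383675e-05,
        -8.68526209e-01],
       [-3.78784151e-05, -2.67103209e-01,  9.63667927e-01,
        -1.62103753e+02],
       [ 0.00000000e+00,  0.00000000e+00,  0.00000000e+00,
         1.00000000e+00]])}
```

View pics/scene0.png

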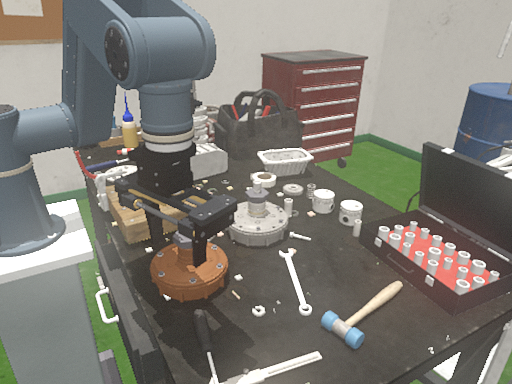

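View pics/top0.png

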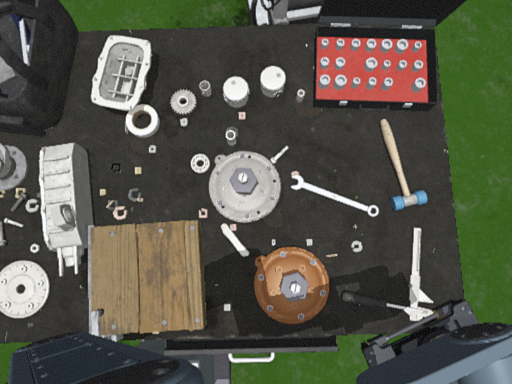

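View pics/wrist0.png

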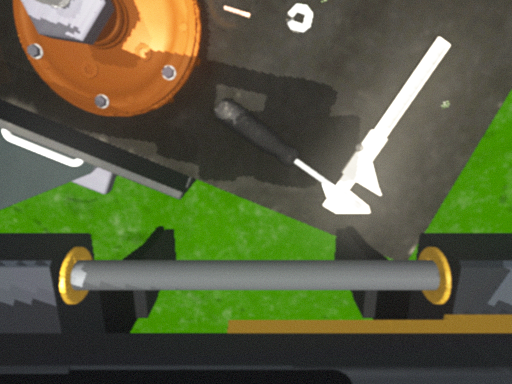

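The scene camera shows the grey clutch at about (258,215). In the top view it is at (243,180), with the brown look-alike at (293,285). Next I'll zoom in and triangulate.

```bash
cat > h.py <<'E'
import numpy as np, cv2
from plant import *
from scipy.spatial.transform import Rotation as R
def cam(n,obs=None):
    c=calibration(n);K=c["intrinsics"]
    if n!="wrist":
        Rm=cv2.Rodrigues(c["rvec"])[0];t=np.array(c["tvec"]).ravel()
        return K,Rm.T,-Rm.T@t   # cam->world rot, centre
    M=c["mount"];Rt=R.from_quat(obs["tcp_rot"]).as_matrix()
    return K,Rt@M[:3,:3],Rt@M[:3,3]+np.array(obs["position"])
def ray(C,u,v):
    K,A,c=C;d=A@np.linalg.solve(K,[u,v,1.]);return c,d/np.linalg.norm(d)
def atz(C,u,v,z):
    c,d=ray(C,u,v);return c+d*(z-c[2])/d[2]
def proj(C,P):
    K,A,c=C;p=K@(A.T@(np.array(P)-c));return p[:2]/p[2]
def tri(rs):
    S=np.zeros((3,3));b=np.zeros(3)
    for c,d in rs:
        P=np.eye(3)-np.outer(d,d);S+=P;b+=P@c
    return np.linalg.solve(S,b)
E
python3 - <<'E'
from h import *
for n,(u,v) in dict(top=(243,180),scene=(258,205)).items():
    im=cv2.imread(f"pics/{n}0.png")[v-45:v+45,u-60:u+60]
    cv2.imwrite(f"pics/{n}0z.png",cv2.resize(im,None,fx=6,fy=6,interpolation=cv2.INTER_CUBIC))
C=cam("top");print(atz(C,243,178,155),atz(C,243,178,124))
E
```

```text
[ 562.35631665 -281.97430671  155.        ] [ 568.53659831 -280.79900092  124.        ]
```

View pics/top0z.png

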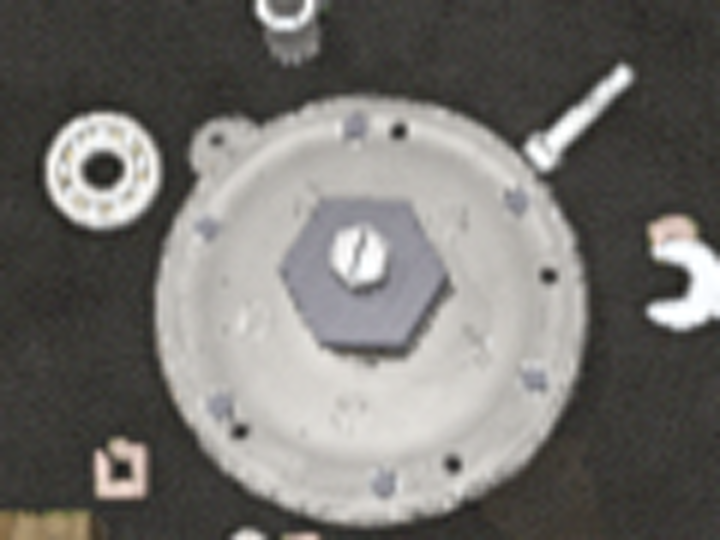

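View pics/scene0z.png

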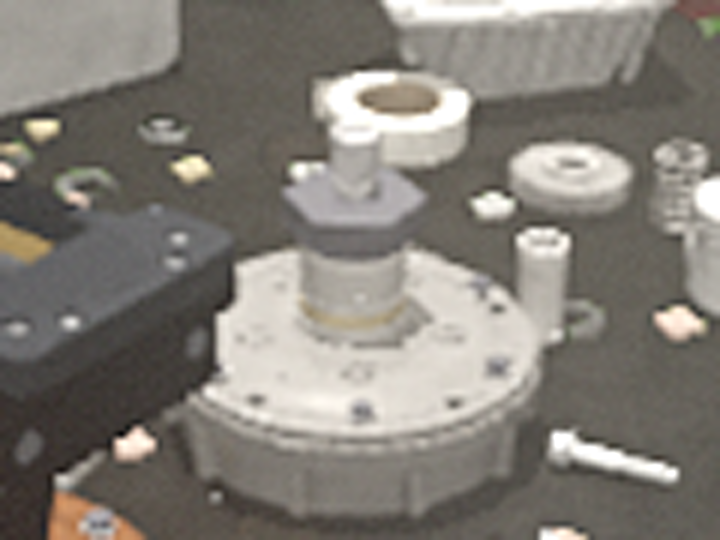

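```bash
python3 - <<'E'
from h import *
T,S=cam("top"),cam("scene")
print("head",tri([ray(T,242.3,177.1),ray(S,256.7,182)]))
# nut top centre
print("nut",tri([ray(T,243.7,180.3),ray(S,256.6,193.6)]), atz(T,243.7,180.3,124))
o=get_obs();W=cam("wrist",o)
A=R.from_quat(o["tcp_rot"]).as_matrix()
for d in (0,50,80,120,-19,-50):
    print(d,proj(W,o["position"]+A@[0,0,d]))
E
```

```text
head [ 564.8513736  -280.30276777  151.92630977]
nut [ 564.27815291 -282.0452476   118.49314426] [ 563.23278192 -282.2543783   124.        ]
0 [256.42222539 247.62346845]
50 [256.08234037 217.19874673]
80 [255.94050663 204.50253586]
120 [255.79512389 191.48863689]
-19 [256.60581327 264.05729072]
-50 [257.01819339 300.97139173]
```

>>> {"api": "move_arm", "payload": {
  "rows": [
    {"dp": [4, 4, 2], "turn": 7, "gripper": 1},
    {"dp": [7, 7, 3], "turn": 14, "gripper": 1},
    {"dp": [10, 10, 3], "turn": 21, "gripper": 1},
    {"dp": [13, 12, 3], "turn": 28, "gripper": 1},
    {"dp": [16, 14.5, 3], "turn": 35, "gripper": 1},
    {"dp": [19, 17, 3], "turn": 42, "gripper": 1},
    {"dp": [22, 20, 3], "turn": 49, "gripper": 1},
    {"dp": [25, 22.5, 3], "turn": 56, "gripper": 1}
  ]
}}

```text
t: 0.82
position: [490.2, -352.3, 251.6]
tcp_rot: [0.769, 0.639, -0.0, -0.001]
contact_force: [1.2, 0.6, 0.2]
gripper_width: 0.997
```

>>> {"api": "move_arm", "payload": {
  "rows": [
    {"dp": [2.5, 2.5, 0], "turn": 5, "gripper": 1},
    {"dp": [5, 5, -1], "turn": 10, "gripper": 1},
    {"dp": [7.4, 7.1, -3], "turn": 11, "gripper": 1},
    {"dp": [7.4, 7.1, -4], "turn": 11, "gripper": 1},
    {"dp": [7.4, 7.1, -4], "turn": 11, "gripper": 1},
    {"dp": [7.4, 7.1, -4], "turn": 11, "gripper": 1},
    {"dp": [7.4, 7.1, -4], "turn": 11, "gripper": 1},
    {"dp": [7.4, 7.1, -4], "turn": 11, "gripper": 1}
  ]
}}

```text
t: 1.48
position: [563.7, -283.0, 212.6]
tcp_rot: [0.705, 0.709, -0.001, -0.0]
contact_force: [0.1, -0.4, 0.2]
gripper_width: 1.003
```

```bash
python3 - <<'E'
from h import *
o=get_obs();im=get_image("wrist")[:,:,::-1]
cv2.imwrite("pics/w1.png",im);np.save("w1.npy",[*o["position"],*o["tcp_rot"]])
print(o["position"],R.from_quat(o["tcp_rot"]).as_matrix(),o["contact_force"],o["ft_torque"])
cv2.imwrite("pics/w1z.png",cv2.resize(im[130:310,155:355],None,fx=3.3,fy=3.3,interpolation=cv2.INTER_CUBIC))
E
```

```text
[ 563.74337763 -282.95042465  212.56384532] [[-5.18967670e-03  9.99985709e-01 -1.28381533e-03]
 [ 9.99986445e-01  5.18913116e-03 -4.27903958e-04]
 [-4.21235957e-04 -1.28601861e-03 -9.99999084e-01]] [ 0.10173898 -0.42059844  0.23278603] [ 0.00640689 -0.0885093  -0.03441574]
```

View pics/w1.png

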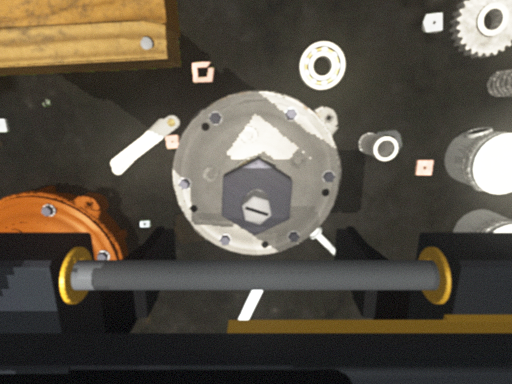

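View pics/w1z.png

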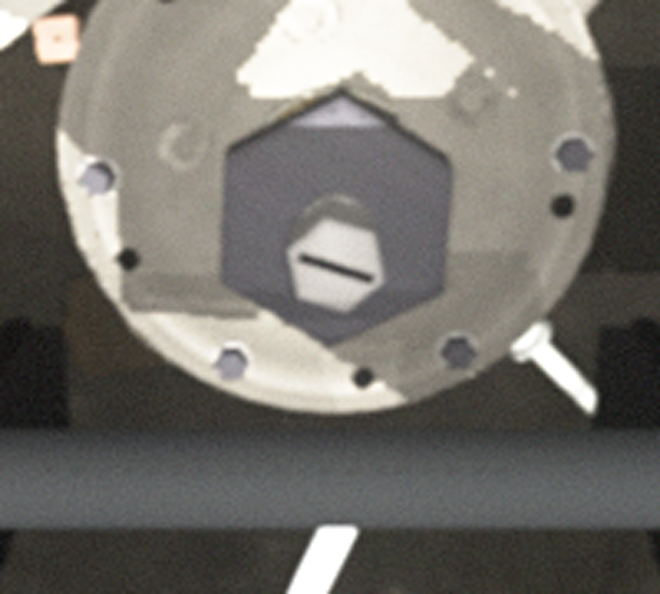

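```bash
cat > fit.py <<'E'
from h import *
from scipy.optimize import least_squares
def hexc(x,y,z,a,af):
    r=af/np.sqrt(3);t=a+np.arange(6)*np.pi/3   # a = corner direction
    return np.c_[x+r*np.cos(t),y+r*np.sin(t),np.full(6,z)]
def fithex(C,pts,z,af,x0,fitz=False):
    pts=np.array(pts)
    def res(p):
        h=hexc(p[0],p[1],p[3]if fitz else z,p[2],af);q=np.array([proj(C,k) for k in h])
        i=np.argmin(((pts[:,None]-q)**2).sum(-1),1);return (pts-q[i]).ravel()
    best=None
    for a0 in np.radians([0,15,30,45]):
        s=least_squares(res,[*x0,a0]+([z] if fitz else []))
        if best is None or s.cost<best.cost:best=s
    return best
E
python3 - <<'E'
from fit import *
d=np.load("w1.npy");o=dict(position=d[:3],tcp_rot=d[3:]);W=cam("wrist",o)
f=lambda P:[(155+(u+.5)/3.3-.5,130+(v+.5)/3.3-.5) for u,v in P]
nut=f([(230,155),(452,160),(445,290),(330,345),(222,285)])
adj=f([(313,222),(378,234),(383,278),(350,310),(297,293),(289,258)])
im=cv2.imread("pics/w1.png")
for n,p,z,af in(("nut",nut,124,56),("adj",adj,155,19)):
  for fz in (0,1):
    s=fithex(W,p,z,af,(563,-282),fz);print(n,s.x,np.degrees(s.x[2])%60,s.cost,s.fun.round(1))
    if not fz:
        q=np.array([proj(W,k) for k in hexc(s.x[0],s.x[1],z,s.x[2],af)])
        M=np.array([[3.3,0,-155*3.3],[0,3.3,-130*3.3]]); q=(q+.5-[155,130])*3.3
        z1=cv2.imread("pics/w1z.png") if n=="nut" else z1
        cv2.polylines(z1,[q.round().astype(int)],True,(0,255,0) if n=="nut" else (0,0,255),1)
cv2.imwrite("pics/w1f.png",z1)
a,b=[atz(W,*p,155) for p in f([(300,257),(374,279)])];print("slot",np.degrees(np.arctan2(b[1]-a[1],b[0]-a[0])),(a+b)/2)
E
```

```text
nut [ 5.66075493e+02 -2.79596727e+02  4.93302720e-01] 28.26416385641245 4.225149852913428 [ 2.2  0.2 -1.1 -0.8 -0.6  0.1 -0.6 -0.4  0.1  0.9]
nut [ 5.66095520e+02 -2.80864061e+02  4.93321481e-01  1.19775585e+02] 28.265238787389457 3.1933655463715245 [ 1.6 -0.3 -0.5 -1.2 -0.   0.3 -0.6  0.1 -0.5  1.1]
adj [ 5.65568877e+02 -2.80476705e+02 -2.46406015e-01] 45.88197530213648 10.481255793084093 [-2.5  0.9  2.2  0.8 -0.3 -0.1  0.5 -0.6 -0.9 -2.2  1.   1.2]
adj [ 565.58907374 -282.05432669    0.80077759  150.15325332] 45.881175978554005 10.167637599414766 [-2.6  0.6  2.4  0.5  0.1  0.   0.6 -0.3 -1.1 -2.   0.6  1.1]
slot -17.01850664409202 [ 566.02881855 -280.89560138  155.        ]
```

View pics/w1f.png

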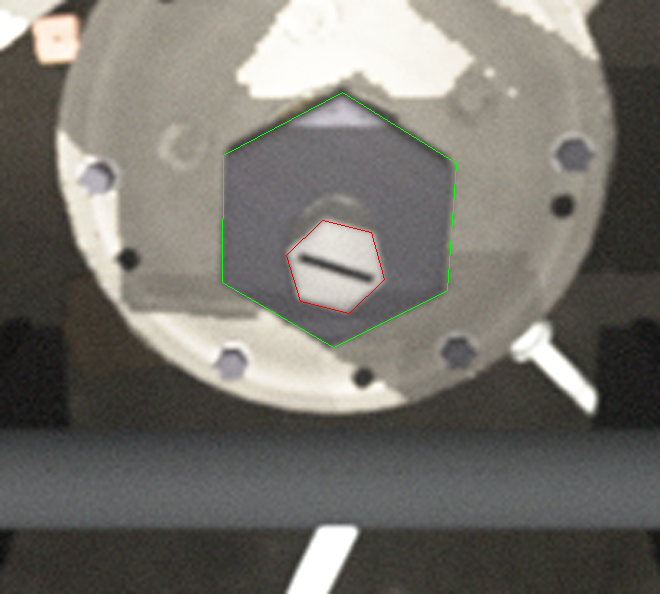

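>>> {"api": "move_arm", "payload": {
  "rows": [
    {"dp": [0.2, 0.2, -2], "turn": -2, "gripper": 1},
    {"dp": [0.2, 0.2, -5], "turn": -2, "gripper": 1},
    {"dp": [0.2, 0.2, -8], "turn": -2, "gripper": 1},
    {"dp": [0.2, 0.2, -10.5], "turn": -2, "gripper": 1},
    {"dp": [0.2, 0.2, -11.5], "turn": -2, "gripper": 0.8},
    {"dp": [0.2, 0.2, -11.5], "turn": -2, "gripper": 0.72},
    {"dp": [0.2, 0.2, -11.5], "turn": -2, "gripper": 0.72},
    {"dp": [0.2, 0.2, -11.5], "turn": -2, "gripper": 0.72}
  ],
  "newtons": 5
}}

```text
t: 2.2
position: [566.9, -282.2, 99.6]
tcp_rot: [0.718, 0.696, -0.0, 0.002]
contact_force: [0.3, -0.3, -0.4]
gripper_width: 0.787
```

```bash
cat > st.py <<'E'
from h import *
o=get_obs();m=R.from_quat(o["tcp_rot"]).as_matrix()
print("t",round(o["t"],2),"p",o["position"].round(2),"yaw",np.degrees(np.arctan2(m[1,0],m[0,0])).round(2),"F",o["contact_force"].round(2),"M",o["ft_torque"].round(3),"g",round(o["gripper_width"]*87,2),"j6",o["joint_pos"][5].round(3), "e6",o["effort"][5].round(3))
E
python3 st.py
```

```text
t 2.2 p [ 566.93 -282.17   99.6 ] yaw 88.26 F [ 0.27 -0.33 -0.36] M [-0.047 -0.143  0.019] g 68.48 j6 -0.607 e6 -0.0
```

>>> {"api": "move_arm", "payload": {
  "rows": [
    {"dp": [0, 0, -0.2], "turn": 0, "gripper": 0.66},
    {"dp": [0, 0, -0.2], "turn": 0, "gripper": 0.6},
    {"dp": [0, 0, -0.2], "turn": 0, "gripper": 0.55},
    {"dp": [0, 0, -0.2], "turn": 0, "gripper": 0.55},
    {"dp": [0, 0, -0.2], "turn": 0, "gripper": 0.55},
    {"dp": [0, 0, -0.2], "turn": 0, "gripper": 0.55},
    {"dp": [0, 0, -0.2], "turn": 0, "gripper": 0.55},
    {"dp": [0, 0, -0.2], "turn": 0, "gripper": 0.55}
  ],
  "newtons": 5
}}

```text
t: 2.87
position: [564.9, -282.8, 99.1]
tcp_rot: [0.717, 0.697, -0.002, 0.001]
contact_force: [-6.0, -1.6, 4.8]
gripper_width: 0.645
```

```bash
python3 st.py; python3 st.py; python3 - <<'E'
from h import *
cv2.imwrite("pics/w2.png",get_image("wrist")[:,:,::-1])
E
python3 st.py
```

```text
t 2.87 p [ 564.87 -282.83   99.13] yaw 88.33 F [-6.03 -1.61  4.79] M [-0.305  1.122 -0.045] g 56.08 j6 -0.607 e6 -0.006
t 2.87 p [ 564.87 -282.83   99.13] yaw 88.33 F [-6.03 -1.61  4.79] M [-0.305  1.122 -0.045] g 56.08 j6 -0.607 e6 -0.006
t 2.92 p [ 564.88 -282.85   99.16] yaw 88.33 F [-4.93 -0.94  4.84] M [-0.336  1.07  -0.032] g 56.2 j6 -0.607 e6 -0.006
```

View pics/w2.png

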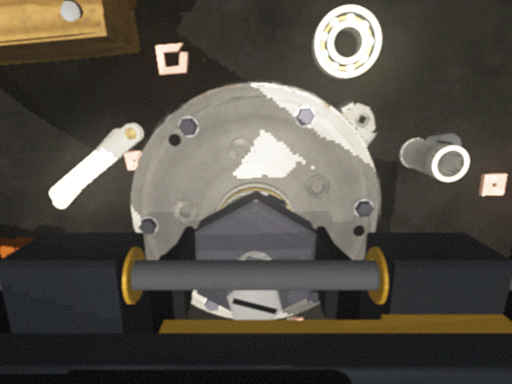

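>>> {"api": "move_arm", "payload": {
  "rows": [
    {"dp": [-0.03, 0.05, 0], "turn": 0, "gripper": 0.55},
    {"dp": [-0.03, 0.05, 0], "turn": 0, "gripper": 0.55},
    {"dp": [-0.03, 0.05, 0], "turn": 0, "gripper": 0.55},
    {"dp": [-0.03, 0.05, 0], "turn": 0, "gripper": 0.55},
    {"dp": [-0.03, 0.05, 0], "turn": 0, "gripper": 0.55},
    {"dp": [-0.03, 0.05, 0], "turn": 0, "gripper": 0.55},
    {"dp": [-0.03, 0.05, 0], "turn": 0, "gripper": 0.55},
    {"dp": [-0.03, 0.05, 0], "turn": 0, "gripper": 0.55}
  ],
  "newtons": 40
}}

```text
t: 3.58
position: [564.8, -282.8, 99.3]
tcp_rot: [0.717, 0.697, -0.002, 0.001]
contact_force: [-0.4, -4.2, -3.7]
gripper_width: 0.641
```

```bash
python3 st.py
```

```text
t 3.58 p [ 564.76 -282.83   99.27] yaw 88.33 F [-0.42 -4.23 -3.66] M [-0.671  0.129 -0.065] g 55.77 j6 -0.606 e6 -0.07
```

>>> {"api": "move_arm", "payload": {
  "rows": [
    {"dp": [0, 0, 0], "turn": 5, "gripper": 0.55},
    {"dp": [0, 0, 0.01], "turn": 10, "gripper": 0.55},
    {"dp": [0, 0, 0.02], "turn": 15, "gripper": 0.55},
    {"dp": [0, 0, 0.02], "turn": 20, "gripper": 0.55},
    {"dp": [0, 0, 0.03], "turn": 25, "gripper": 0.55},
    {"dp": [0, 0, 0.04], "turn": 30, "gripper": 0.55},
    {"dp": [0, 0, 0.04], "turn": 35, "gripper": 0.55},
    {"dp": [0, 0, 0.04], "turn": 35, "gripper": 0.55}
  ]
}}

```text
t: 4.25
position: [565.2, -282.8, 99.7]
tcp_rot: [0.474, 0.881, -0.002, 0.002]
contact_force: [1.1, -2.0, -3.8]
gripper_width: 0.638
```

```bash
python3 st.py;  python3 - <<'E'
from h import *
cv2.imwrite("pics/w3.png",get_image("wrist")[:,:,::-1])
E
python3 st.py
```

```text
t 4.25 p [ 565.19 -282.77   99.71] yaw 123.42 F [ 1.08 -2.05 -3.8 ] M [-0.405 -0.229  0.212] g 55.49 j6 -1.221 e6 -0.292
t 4.3 p [ 565.15 -282.79   99.69] yaw 123.31 F [ 1.34 -1.7  -4.09] M [-0.358 -0.133  0.247] g 55.84 j6 -1.218 e6 0.18
```

View pics/w3.png

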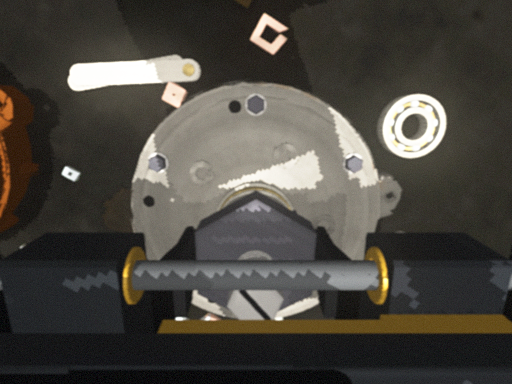

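>>> {"api": "move_arm", "payload": {
  "rows": [
    {"dp": [0, 0, 0], "turn": 0, "gripper": 0.85},
    {"dp": [0, 0, 0], "turn": 0, "gripper": 1},
    {"dp": [0, 0, 2], "turn": 0, "gripper": 1},
    {"dp": [0, 0, 5], "turn": 5, "gripper": 1},
    {"dp": [0, 0, 8], "turn": 12, "gripper": 1},
    {"dp": [0, 0, 8.5], "turn": 19, "gripper": 1},
    {"dp": [0, 0, 8.5], "turn": 26, "gripper": 1},
    {"dp": [0, 0, 8.5], "turn": 33, "gripper": 1}
  ]
}}

```text
t: 4.97
position: [565.7, -282.4, 186.7]
tcp_rot: [0.203, 0.979, -0.001, 0.004]
contact_force: [-0.4, 0.2, -0.3]
gripper_width: 0.994
```

>>> {"api": "move_arm", "payload": {
  "rows": [
    {"dp": [0, 0, 0], "turn": 7, "gripper": 0.8},
    {"dp": [0, 0, 0], "turn": 7, "gripper": 0.6},
    {"dp": [0, 0, 0], "turn": 7, "gripper": 0.6},
    {"dp": [0, 0, 0], "turn": 7, "gripper": 0.6},
    {"dp": [0, 0, 0], "turn": 7, "gripper": 0.6},
    {"dp": [0, 0, 0], "turn": 7, "gripper": 0.6},
    {"dp": [0, 0, 0], "turn": 7, "gripper": 0.6},
    {"dp": [0, 0, 0], "turn": 7, "gripper": 0.6}
  ]
}}

```text
t: 5.63
position: [565.7, -282.3, 186.6]
tcp_rot: [0.143, 0.99, -0.001, 0.004]
contact_force: [0.7, -0.1, 0.1]
gripper_width: 0.613
```

```bash
python3 - <<'E'
from h import *
o=get_obs();im=get_image("wrist")[:,:,::-1]
cv2.imwrite("pics/w4.png",im);np.save("w4.npy",[*o["position"],*o["tcp_rot"]])
cv2.imwrite("pics/w4z.png",cv2.resize(im[130:310,155:355],None,fx=3.3,fy=3.3,interpolation=cv2.INTER_CUBIC))
E
python3 st.py
```

```text
t 5.68 p [ 565.7  -282.39  186.58] yaw 163.56 F [-0.3   0.35  0.41] M [ 0.086 -0.096 -0.03 ] g 52.7 j6 -1.926 e6 0.003
```

View pics/w4z.png

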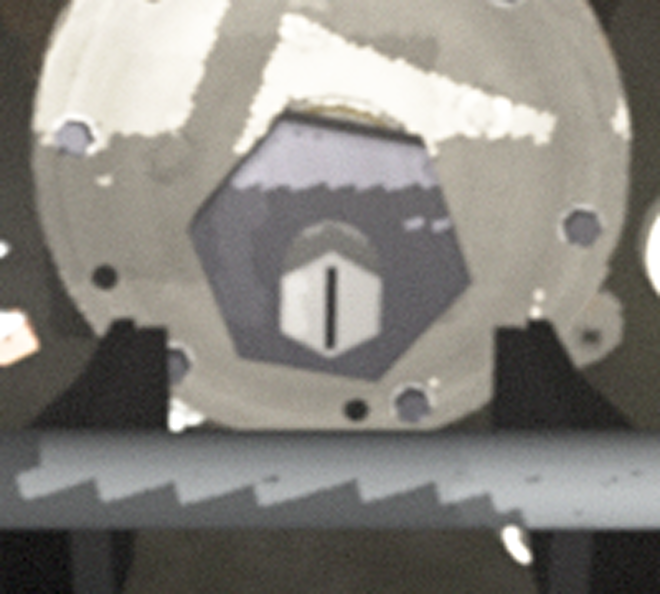

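>>> {"api": "move_arm", "payload": {
  "rows": [
    {"dp": [0, 0, -2], "turn": 0, "gripper": 0.6},
    {"dp": [0, 0, -4], "turn": 0, "gripper": 0.6},
    {"dp": [0, 0, -5.6], "turn": 0, "gripper": 0.5},
    {"dp": [0, 0, -5.6], "turn": 0, "gripper": 0.4},
    {"dp": [0, 0, -5.6], "turn": 0, "gripper": 0.35},
    {"dp": [0, 0, -5.6], "turn": 0, "gripper": 0.3},
    {"dp": [0, 0, -5.6], "turn": 0, "gripper": 0.3},
    {"dp": [0, 0, -5.6], "turn": 0, "gripper": 0.3}
  ],
  "newtons": 6
}}

```text
t: 6.35
position: [566.4, -282.9, 131.9]
tcp_rot: [0.143, 0.99, -0.001, 0.005]
contact_force: [-0.8, -0.2, 0.3]
gripper_width: 0.317
```

```bash
python3 st.py
```

```text
t 6.35 p [ 566.44 -282.89  131.9 ] yaw 163.56 F [-0.77 -0.17  0.33] M [ 0.076 -0.146 -0.032] g 27.62 j6 -1.926 e6 0.0
```

>>> {"api": "move_arm", "payload": {
  "rows": [
    {"dp": [0, 0, 0], "turn": 0, "gripper": 0.26},
    {"dp": [0, 0, 0], "turn": 0, "gripper": 0.22},
    {"dp": [0, 0, 0], "turn": 0, "gripper": 0.15},
    {"dp": [0, 0, 0], "turn": 0, "gripper": 0.1},
    {"dp": [0, 0, 0], "turn": 0, "gripper": 0.1},
    {"dp": [0, 0, 0], "turn": 0, "gripper": 0.1},
    {"dp": [0, 0, 0], "turn": 0, "gripper": 0.1},
    {"dp": [0, 0, 0], "turn": 0, "gripper": 0.1}
  ],
  "newtons": 6
}}

```text
t: 7.02
position: [566.9, -282.9, 132.6]
tcp_rot: [0.143, 0.99, -0.001, 0.005]
contact_force: [1.1, 1.7, 5.7]
gripper_width: 0.22
```

```bash
python3 st.py
```

```text
t 7.02 p [ 566.91 -282.89  132.58] yaw 163.56 F [1.11 1.72 5.66] M [ 0.399 -0.195  0.034] g 19.14 j6 -1.926 e6 -0.046
```

>>> {"api": "move_arm", "payload": {
  "rows": [
    {"dp": [-0.15, 0, 0], "turn": 0, "gripper": 0.1},
    {"dp": [-0.15, 0, 0], "turn": 0, "gripper": 0.1},
    {"dp": [-0.15, 0, -0.01], "turn": -7, "gripper": 0.1},
    {"dp": [-0.15, 0, -0.02], "turn": -14, "gripper": 0.1},
    {"dp": [-0.15, 0, -0.03], "turn": -21, "gripper": 0.1},
    {"dp": [-0.15, 0, -0.04], "turn": -28, "gripper": 0.1},
    {"dp": [-0.15, 0, -0.05], "turn": -35, "gripper": 0.1},
    {"dp": [-0.15, 0, -0.05], "turn": -35, "gripper": 0.1}
  ],
  "newtons": 12
}}

```text
t: 7.68
position: [565.9, -283.7, 132.3]
tcp_rot: [0.435, 0.9, -0.004, 0.006]
contact_force: [2.1, -0.1, 1.5]
gripper_width: 0.217
```

```bash
python3 st.py
```

```text
t 7.68 p [ 565.94 -283.74  132.27] yaw 128.45 F [ 2.13 -0.08  1.46] M [-0.07  -0.492  0.02 ] g 18.87 j6 -1.307 e6 0.666
```

>>> {"api": "move_arm", "payload": {
  "rows": [
    {"dp": [0, 0, 0], "turn": -2, "gripper": 0.1},
    {"dp": [0, 0, 0], "turn": -4, "gripper": 0.1},
    {"dp": [0, 0, 0], "turn": -6, "gripper": 0.1},
    {"dp": [0, 0, 0], "turn": -8, "gripper": 0.1},
    {"dp": [0, 0, -0.01], "turn": -10, "gripper": 0.1},
    {"dp": [0, 0, -0.01], "turn": -12, "gripper": 0.1},
    {"dp": [0, 0, -0.01], "turn": -14, "gripper": 0.1},
    {"dp": [0, 0, -0.01], "turn": -16, "gripper": 0.1}
  ]
}}

```text
t: 8.35
position: [565.6, -284.1, 132.1]
tcp_rot: [0.555, 0.832, -0.005, 0.005]
contact_force: [0.2, -0.3, 2.3]
gripper_width: 0.215
```

```bash
python3 st.py
```

```text
t 8.35 p [ 565.56 -284.06  132.11] yaw 112.59 F [ 0.25 -0.31  2.29] M [ 0.087 -0.266  0.046] g 18.75 j6 -1.026 e6 -0.24
```

```bash
cat > tq.py <<'E'
from h import *
import sys
n=int(sys.argv[1]) if len(sys.argv)>1 else 4
M=[];F=[];Y=[];P=[]
for i in range(n):
    o=get_obs();m=R.from_quat(o["tcp_rot"]).as_matrix();Y.append(np.degrees(np.arctan2(m[1,0],m[0,0])));M.append(o["ft_torque"][2]);F.append(o["contact_force"]);P.append(o["position"])
    if i<n-1:get_image("top")
print("t",round(o["t"],2),"p",np.mean(P,0).round(2),"yaw",np.round(Y,2),"Mz",np.round(M,3),"mean",np.mean(M).round(3),"F",np.mean(F,0).round(1),"g",round(o["gripper_width"]*87,2))
E
python3 tq.py 6
```

```text
t 8.6 p [ 565.56 -284.04  132.09] yaw [112.59 112.5  112.62 112.63 112.6  112.57] Mz [ 0.046  0.036 -0.032 -0.039 -0.038 -0.007] mean -0.006 F [ 0.1 -0.1  2.4] g 19.12
```

>>> {"api": "move_arm", "payload": {
  "rows": [
    {"dp": [0, 0.1, 0], "turn": -1, "gripper": 0.1},
    {"dp": [0, 0.1, 0], "turn": -2, "gripper": 0.1},
    {"dp": [0, 0.1, 0], "turn": -3, "gripper": 0.1},
    {"dp": [0, 0.1, 0], "turn": -4, "gripper": 0.1},
    {"dp": [0, 0.1, 0], "turn": -5, "gripper": 0.1},
    {"dp": [0, 0.1, 0], "turn": -6, "gripper": 0.1},
    {"dp": [0, 0.1, 0], "turn": -7, "gripper": 0.1},
    {"dp": [0, 0.1, 0], "turn": -8, "gripper": 0.1}
  ]
}}

```text
t: 9.27
position: [565.4, -283.8, 132.1]
tcp_rot: [0.612, 0.791, -0.006, 0.005]
contact_force: [-1.4, -4.6, 0.2]
gripper_width: 0.215
```

```bash
python3 tq.py 4
```

```text
t 9.42 p [ 565.38 -283.76  132.06] yaw [104.49 104.45 104.51 104.52] Mz [ 0.102  0.028 -0.008 -0.095] mean 0.007 F [-1.3 -5.2  0.4] g 18.93
```

>>> {"api": "move_arm", "payload": {
  "rows": [
    {"dp": [0, -0.05, 0], "turn": -1, "gripper": 0.1},
    {"dp": [0, -0.05, 0], "turn": -2, "gripper": 0.1},
    {"dp": [0, -0.05, 0], "turn": -3, "gripper": 0.1},
    {"dp": [0, -0.05, 0], "turn": -4, "gripper": 0.1},
    {"dp": [0, -0.05, 0], "turn": -5, "gripper": 0.1},
    {"dp": [0, -0.05, 0], "turn": -6, "gripper": 0.1},
    {"dp": [0, -0.05, 0], "turn": -7, "gripper": 0.1},
    {"dp": [0, -0.05, 0], "turn": -8, "gripper": 0.1}
  ]
}}

```text
t: 10.08
position: [565.1, -284.0, 131.9]
tcp_rot: [0.666, 0.746, -0.006, 0.004]
contact_force: [-1.1, -2.7, 2.1]
gripper_width: 0.215
```

```bash
python3 tq.py 7
```

```text
t 10.38 p [ 565.13 -284.05  131.94] yaw [96.43 96.39 96.48 96.5  96.51 96.51 96.52] Mz [ 0.003  0.003 -0.053 -0.009 -0.012  0.005 -0.056] mean -0.017 F [-1.5 -2.3  1.6] g 18.82
```

>>> {"api": "move_arm", "payload": {
  "rows": [
    {"dp": [0, 0, 0], "turn": -1, "gripper": 0.1},
    {"dp": [0, 0, 0], "turn": -2, "gripper": 0.1},
    {"dp": [0, 0, 0], "turn": -3, "gripper": 0.1},
    {"dp": [0, 0, 0], "turn": -4, "gripper": 0.1},
    {"dp": [0, 0, 0], "turn": -5, "gripper": 0.1},
    {"dp": [0, 0, 0], "turn": -6, "gripper": 0.1},
    {"dp": [0, 0, -0.01], "turn": -7, "gripper": 0.1},
    {"dp": [0, 0, -0.01], "turn": -8, "gripper": 0.1}
  ]
}}

```text
t: 11.05
position: [564.9, -284.0, 131.8]
tcp_rot: [0.717, 0.697, -0.006, 0.003]
contact_force: [-1.9, -2.5, 2.0]
gripper_width: 0.214
```

```bash
python3 tq.py 7
```

```text
t 11.35 p [ 564.93 -284.03  131.83] yaw [88.42 88.39 88.47 88.49 88.5  88.5  88.51] Mz [ 0.044  0.008 -0.027  0.009 -0.053 -0.052 -0.076] mean -0.021 F [-2.8 -2.4  2.2] g 18.82
```

>>> {"api": "move_arm", "payload": {
  "rows": [
    {"dp": [0, 0, 0], "turn": -1, "gripper": 0.1},
    {"dp": [0, 0, 0], "turn": -2, "gripper": 0.1},
    {"dp": [0, 0, 0], "turn": -3, "gripper": 0.1},
    {"dp": [0, 0, 0], "turn": -4, "gripper": 0.1},
    {"dp": [0, 0, 0], "turn": -5, "gripper": 0.1},
    {"dp": [0, 0, 0], "turn": -6, "gripper": 0.1},
    {"dp": [0, 0, -0.01], "turn": -7, "gripper": 0.1},
    {"dp": [0, 0, -0.01], "turn": -8, "gripper": 0.1}
  ]
}}

```text
t: 12.02
position: [564.7, -284.0, 131.7]
tcp_rot: [0.764, 0.646, -0.007, 0.003]
contact_force: [-3.5, -2.2, 2.1]
gripper_width: 0.219
```

```bash
python3 tq.py 7
```

```text
t 12.32 p [ 564.72 -283.99  131.74] yaw [80.41 80.38 80.47 80.49 80.5  80.5  80.5 ] Mz [ 0.002  0.011 -0.03  -0.038 -0.065 -0.053 -0.061] mean -0.033 F [-4.1 -2.3  2.6] g 18.61
```

>>> {"api": "move_arm", "payload": {
  "rows": [
    {"dp": [-0.05, 0, 0], "turn": -1, "gripper": 0.1},
    {"dp": [-0.05, 0, 0], "turn": -2, "gripper": 0.1},
    {"dp": [-0.05, 0, 0], "turn": -3, "gripper": 0.1},
    {"dp": [-0.05, 0, 0], "turn": -4, "gripper": 0.1},
    {"dp": [-0.05, 0, 0], "turn": -5, "gripper": 0.1},
    {"dp": [-0.05, 0, 0], "turn": -6, "gripper": 0.1},
    {"dp": [-0.05, 0, -0.01], "turn": -7, "gripper": 0.1},
    {"dp": [-0.05, 0, -0.01], "turn": -8, "gripper": 0.1}
  ]
}}

```text
t: 12.98
position: [564.3, -284.0, 131.7]
tcp_rot: [0.807, 0.591, -0.007, 0.002]
contact_force: [-2.5, -2.1, 1.5]
gripper_width: 0.218
```

```bash
python3 tq.py 7
```

```text
t 13.28 p [ 564.33 -283.98  131.67] yaw [72.4  72.37 72.45 72.48 72.49 72.49 72.49] Mz [ 0.008  0.015  0.042 -0.017 -0.027 -0.047 -0.029] mean -0.008 F [-2.1 -2.1  1.7] g 19.0
```

>>> {"api": "move_arm", "payload": {
  "rows": [
    {"dp": [0, 0, 0], "turn": -1, "gripper": 0.1},
    {"dp": [0, 0, 0], "turn": -2, "gripper": 0.1},
    {"dp": [0, 0, 0], "turn": -3, "gripper": 0.1},
    {"dp": [0, 0, 0], "turn": -4, "gripper": 0.1},
    {"dp": [0, 0, 0], "turn": -5, "gripper": 0.1},
    {"dp": [0, 0, 0], "turn": -6, "gripper": 0.1},
    {"dp": [0, 0, -0.01], "turn": -7, "gripper": 0.1},
    {"dp": [0, 0, -0.01], "turn": -8, "gripper": 0.1}
  ]
}}

```text
t: 13.95
position: [564.1, -283.9, 131.6]
tcp_rot: [0.846, 0.533, -0.007, 0.002]
contact_force: [-2.9, -1.8, 2.4]
gripper_width: 0.217
```

```bash
python3 tq.py 7
```

```text
t 14.25 p [ 564.14 -283.88  131.56] yaw [64.39 64.36 64.45 64.47 64.48 64.48 64.49] Mz [ 0.03   0.052  0.071 -0.016 -0.07  -0.003 -0.032] mean 0.005 F [-3.4 -2.   2.4] g 18.94
```

>>> {"api": "move_arm", "payload": {
  "rows": [
    {"dp": [-0.02, 0, 0], "turn": -1, "gripper": 0.1},
    {"dp": [-0.02, 0, 0], "turn": -2, "gripper": 0.1},
    {"dp": [-0.02, 0, 0], "turn": -3, "gripper": 0.1},
    {"dp": [-0.02, 0, 0], "turn": -4, "gripper": 0.1},
    {"dp": [-0.02, 0, 0], "turn": -5, "gripper": 0.1},
    {"dp": [-0.02, 0, 0], "turn": -6, "gripper": 0.1},
    {"dp": [-0.02, 0, -0.01], "turn": -7, "gripper": 0.1},
    {"dp": [-0.02, 0, -0.01], "turn": -8, "gripper": 0.1}
  ]
}}

```text
t: 14.92
position: [563.9, -283.8, 131.5]
tcp_rot: [0.881, 0.472, -0.007, 0.001]
contact_force: [-3.5, -1.3, 1.8]
gripper_width: 0.218
```

```bash
python3 tq.py 7
```

```text
t 15.22 p [ 563.88 -283.8   131.48] yaw [56.38 56.35 56.44 56.46 56.47 56.47 56.47] Mz [ 0.037 -0.018 -0.028 -0.023 -0.06  -0.034 -0.041] mean -0.024 F [-3.4 -1.2  2.5] g 18.85
```

>>> {"api": "move_arm", "payload": {
  "rows": [
    {"dp": [0, 0, 0], "turn": -1, "gripper": 0.1},
    {"dp": [0, 0, 0], "turn": -2, "gripper": 0.1},
    {"dp": [0, 0, 0], "turn": -3, "gripper": 0.1},
    {"dp": [0, 0, 0], "turn": -4, "gripper": 0.1},
    {"dp": [0, 0, 0], "turn": -5, "gripper": 0.1},
    {"dp": [0, 0, 0], "turn": -6, "gripper": 0.1},
    {"dp": [0, 0, -0.01], "turn": -7, "gripper": 0.1},
    {"dp": [0, 0, -0.01], "turn": -8, "gripper": 0.1}
  ]
}}

```text
t: 15.88
position: [563.7, -283.7, 131.4]
tcp_rot: [0.912, 0.41, -0.007, 0.0]
contact_force: [-3.2, -0.7, 3.2]
gripper_width: 0.217
```

```bash
python3 tq.py 7
```

```text
t 16.18 p [ 563.71 -283.66  131.37] yaw [48.38 48.35 48.43 48.46 48.47 48.47 48.47] Mz [ 0.006 -0.     0.041 -0.035 -0.067 -0.052 -0.052] mean -0.023 F [-3.8 -0.6  3.3] g 18.98
```

>>> {"api": "move_arm", "payload": {
  "rows": [
    {"dp": [-0.02, 0, 0], "turn": -1, "gripper": 0.1},
    {"dp": [-0.02, 0, 0], "turn": -2, "gripper": 0.1},
    {"dp": [-0.02, 0, 0], "turn": -3, "gripper": 0.1},
    {"dp": [-0.02, 0, 0], "turn": -4, "gripper": 0.1},
    {"dp": [-0.02, 0, 0], "turn": -5, "gripper": 0.1},
    {"dp": [-0.02, 0, 0], "turn": -6, "gripper": 0.1},
    {"dp": [-0.02, 0, -0.01], "turn": -7, "gripper": 0.1},
    {"dp": [-0.02, 0, -0.01], "turn": -8, "gripper": 0.1}
  ]
}}

```text
t: 16.85
position: [563.5, -283.5, 131.3]
tcp_rot: [0.939, 0.345, -0.007, -0.0]
contact_force: [-3.2, -0.5, 3.6]
gripper_width: 0.217
```

```bash
python3 tq.py 7; python3 - <<'E'
from h import *
cv2.imwrite("pics/w5.png",get_image("wrist")[:,:,::-1])
E
```

```text
t 17.15 p [ 563.47 -283.52  131.28] yaw [40.37 40.34 40.42 40.45 40.46 40.46 40.46] Mz [ 0.045  0.025 -0.014 -0.047 -0.02  -0.021  0.014] mean -0.003 F [-3.4  0.3  3.4] g 18.69
```

View pics/w5.png

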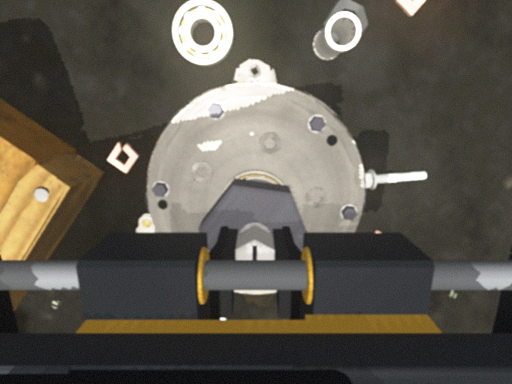

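The slot is still in line with the jaws at about (255,252), so the adjuster is turning with the tool.

>>> {"api": "move_arm", "payload": {
  "rows": [
    {"dp": [-0.02, 0, 0], "turn": -1, "gripper": 0.1},
    {"dp": [-0.02, 0, 0], "turn": -2, "gripper": 0.1},
    {"dp": [-0.02, 0, 0], "turn": -3, "gripper": 0.1},
    {"dp": [-0.02, 0, 0], "turn": -4, "gripper": 0.1},
    {"dp": [-0.02, 0, 0], "turn": -5, "gripper": 0.1},
    {"dp": [-0.02, 0, 0], "turn": -6, "gripper": 0.1},
    {"dp": [-0.02, 0, -0.01], "turn": -7, "gripper": 0.1},
    {"dp": [-0.02, 0, -0.01], "turn": -8, "gripper": 0.1}
  ]
}}

```text
t: 17.87
position: [563.3, -283.4, 131.2]
tcp_rot: [0.96, 0.279, -0.007, -0.001]
contact_force: [-2.5, 1.2, 4.1]
gripper_width: 0.213
```

```bash
python3 tq.py 7
```

```text
t 18.17 p [ 563.26 -283.37  131.19] yaw [32.37 32.34 32.42 32.45 32.45 32.45 32.45] Mz [0.124 0.1   0.019 0.071 0.025 0.05  0.054] mean 0.063 F [-3.   1.3  3.6] g 19.11
```

>>> {"api": "move_arm", "payload": {
  "rows": [
    {"dp": [-0.01, 0, 0], "turn": -1, "gripper": 0.1},
    {"dp": [-0.01, 0, 0], "turn": -2, "gripper": 0.1},
    {"dp": [-0.01, 0, 0], "turn": -3, "gripper": 0.1},
    {"dp": [-0.01, 0, 0], "turn": -4, "gripper": 0.1},
    {"dp": [-0.01, 0, 0], "turn": -5, "gripper": 0.1},
    {"dp": [-0.01, 0, 0], "turn": -6, "gripper": 0.1},
    {"dp": [-0.01, 0, -0.01], "turn": -7, "gripper": 0.1},
    {"dp": [-0.01, 0, -0.01], "turn": -8, "gripper": 0.1}
  ]
}}

```text
t: 18.83
position: [563.1, -283.2, 131.1]
tcp_rot: [0.977, 0.211, -0.007, -0.002]
contact_force: [-3.0, 3.0, 3.9]
gripper_width: 0.218
```

```bash
python3 tq.py 7
```

```text
t 19.13 p [ 563.07 -283.2   131.1 ] yaw [24.36 24.32 24.41 24.43 24.44 24.44 24.45] Mz [0.217 0.138 0.073 0.101 0.128 0.076 0.136] mean 0.124 F [-3.3  2.1  3.8] g 18.86
```

Contact is clear: the torque rises at about 0.44 Nm/rad, which extrapolates back to touch at yaw ≈ 42.4°. I'm backing off to yaw ≈ 132.4°.

>>> {"api": "move_arm", "payload": {
  "rows": [
    {"dp": [0.02, 0, 0.01], "turn": 7, "gripper": 0.1},
    {"dp": [0.04, -0.01, 0.02], "turn": 14, "gripper": 0.1},
    {"dp": [0.06, -0.02, 0.02], "turn": 21, "gripper": 0.1},
    {"dp": [0.08, -0.03, 0.03], "turn": 28, "gripper": 0.1},
    {"dp": [0.1, -0.04, 0.04], "turn": 35, "gripper": 0.1},
    {"dp": [0.11, -0.05, 0.05], "turn": 42, "gripper": 0.1},
    {"dp": [0.12, -0.05, 0.05], "turn": 49, "gripper": 0.1},
    {"dp": [0.13, -0.05, 0.06], "turn": 56, "gripper": 0.1}
  ]
}}

```text
t: 19.8
position: [564.6, -284.3, 131.7]
tcp_rot: [0.762, 0.648, -0.007, 0.003]
contact_force: [-3.2, 0.6, 1.8]
gripper_width: 0.219
```

```bash
python3 tq.py 2
```

```text
t 19.85 p [ 564.63 -284.31  131.72] yaw [80.74 80.98] Mz [-0.075  0.01 ] mean -0.032 F [-2.8  0.8  2.4] g 18.64
```

Remaining: 132.4 − 80.9 = 51.5°.

>>> {"api": "move_arm", "payload": {
  "rows": [
    {"dp": [0.02, 0, 0.01], "turn": 7, "gripper": 0.1},
    {"dp": [0.04, 0, 0.02], "turn": 14, "gripper": 0.1},
    {"dp": [0.06, 0, 0.02], "turn": 21, "gripper": 0.1},
    {"dp": [0.08, 0.01, 0.03], "turn": 28, "gripper": 0.1},
    {"dp": [0.1, 0.02, 0.04], "turn": 35, "gripper": 0.1},
    {"dp": [0.11, 0.03, 0.05], "turn": 42, "gripper": 0.1},
    {"dp": [0.12, 0.04, 0.06], "turn": 49, "gripper": 0.1},
    {"dp": [0.13, 0.05, 0.06], "turn": 51.5, "gripper": 0.1}
  ]
}}

```text
t: 20.52
position: [566.4, -283.8, 132.3]
tcp_rot: [0.402, 0.915, -0.005, 0.006]
contact_force: [-2.0, 1.8, 3.3]
gripper_width: 0.216
```

```bash
python3 tq.py 5
```

```text
t 20.72 p [ 566.37 -283.83  132.3 ] yaw [132.55 132.52 132.32 132.29 132.32] Mz [-0.022  0.039  0.006 -0.003  0.036] mean 0.011 F [-1.5  1.8  2.7] g 18.94
```

>>> {"api": "move_arm", "payload": {
  "rows": [
    {"dp": [0, 0, 0], "turn": 0, "gripper": 0.3},
    {"dp": [0, 0, 0], "turn": 0, "gripper": 0.5},
    {"dp": [0, 0, 2], "turn": 0, "gripper": 0.8},
    {"dp": [-0.1, 0.05, 4], "turn": 0, "gripper": 1},
    {"dp": [-0.1, 0.05, 5.4], "turn": -3, "gripper": 1},
    {"dp": [-0.1, 0.05, 5.4], "turn": -6, "gripper": 1},
    {"dp": [-0.1, 0.05, 5.4], "turn": -9, "gripper": 1},
    {"dp": [-0.1, 0.05, 5.4], "turn": -9, "gripper": 1}
  ]
}}

```text
t: 21.38
position: [566.1, -284.0, 186.7]
tcp_rot: [0.475, 0.88, -0.006, 0.007]
contact_force: [1.0, -0.1, 0.2]
gripper_width: 0.739
```

```bash
python3 - <<'E'
from h import *
o=get_obs();im=get_image("wrist")[:,:,::-1]
cv2.imwrite("pics/w6.png",im);np.save("w6.npy",[*o["position"],*o["tcp_rot"]])
cv2.imwrite("pics/w6z.png",cv2.resize(im[130:310,155:355],None,fx=3.3,fy=3.3,interpolation=cv2.INTER_CUBIC))
E
python3 st.py
```

```text
t 21.43 p [ 565.8  -283.79  186.36] yaw 123.34 F [-0.07  0.1  -0.23] M [ 0.035 -0.124  0.038] g 68.34 j6 -1.214 e6 0.112
```

View pics/w6z.png

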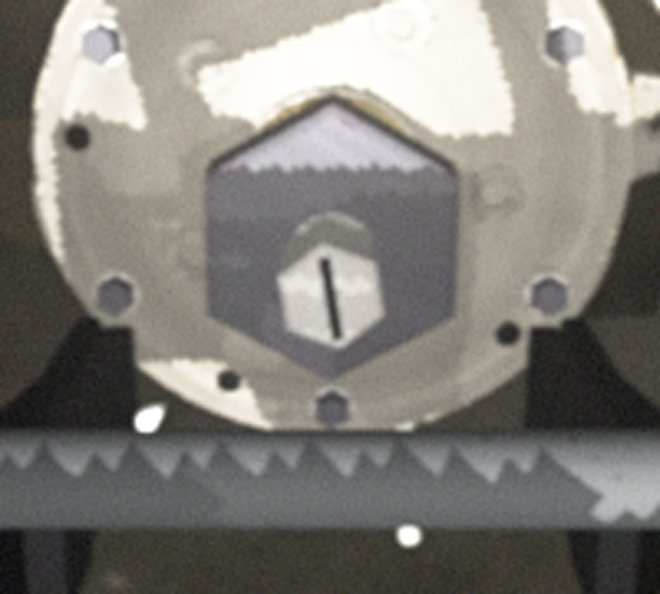

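>>> {"api": "move_arm", "payload": {
  "rows": [
    {"dp": [-0.08, 0.1, 0], "turn": 0, "gripper": 1},
    {"dp": [-0.08, 0.1, -2], "turn": 0, "gripper": 1},
    {"dp": [-0.08, 0.1, -4], "turn": 0, "gripper": 1},
    {"dp": [-0.08, 0.1, -6.5], "turn": 0, "gripper": 1},
    {"dp": [-0.08, 0.1, -8.8], "turn": 0, "gripper": 1},
    {"dp": [-0.08, 0.1, -8.8], "turn": 0, "gripper": 0.85},
    {"dp": [-0.08, 0.1, -8.8], "turn": 0, "gripper": 0.75},
    {"dp": [-0.08, 0.1, -8.8], "turn": 0, "gripper": 0.72}
  ],
  "newtons": 5
}}

```text
t: 22.1
position: [565.7, -283.3, 99.2]
tcp_rot: [0.474, 0.88, -0.006, 0.007]
contact_force: [-0.3, 0.9, -0.1]
gripper_width: 0.852
```

>>> {"api": "move_arm", "payload": {
  "rows": [
    {"dp": [0, 0, 0], "turn": 0, "gripper": 0.66},
    {"dp": [0, 0, 0], "turn": 0, "gripper": 0.6},
    {"dp": [0, 0, 0], "turn": 0, "gripper": 0.55},
    {"dp": [0, 0, 0], "turn": 0, "gripper": 0.55},
    {"dp": [0, 0, 0], "turn": 0, "gripper": 0.55},
    {"dp": [0, 0, 0], "turn": 0, "gripper": 0.55},
    {"dp": [0, 0, 0], "turn": 0, "gripper": 0.55},
    {"dp": [0, 0, 0], "turn": 0, "gripper": 0.55}
  ],
  "newtons": 5
}}

```text
t: 22.77
position: [566.2, -284.4, 100.8]
tcp_rot: [0.474, 0.88, -0.006, 0.008]
contact_force: [-1.9, -1.1, 6.1]
gripper_width: 0.642
```

```bash
python3 st.py
```

```text
t 22.77 p [ 566.24 -284.38  100.78] yaw 123.36 F [-1.9  -1.13  6.1 ] M [-0.242  0.215  0.002] g 55.82 j6 -1.211 e6 -0.007
```

>>> {"api": "move_arm", "payload": {
  "rows": [
    {"dp": [0, 0, 0], "turn": 0, "gripper": 0.55},
    {"dp": [0, 0, 0], "turn": 0, "gripper": 0.55},
    {"dp": [0, 0, 0], "turn": 0, "gripper": 0.55},
    {"dp": [0, 0, 0], "turn": 0, "gripper": 0.55},
    {"dp": [0, 0, 0], "turn": 0, "gripper": 0.55},
    {"dp": [0, 0, 0], "turn": 0, "gripper": 0.55},
    {"dp": [0, 0, 0], "turn": 0, "gripper": 0.55},
    {"dp": [0, 0, 0], "turn": 0, "gripper": 0.55}
  ],
  "newtons": 40
}}

```text
t: 23.43
position: [566.3, -284.4, 100.9]
tcp_rot: [0.474, 0.88, -0.006, 0.008]
contact_force: [-1.6, -0.5, 2.1]
gripper_width: 0.639
```

```bash
python3 st.py
```

```text
t 23.43 p [ 566.26 -284.39  100.88] yaw 123.36 F [-1.58 -0.5   2.08] M [-0.138  0.066 -0.117] g 55.58 j6 -1.211 e6 -0.043
```

>>> {"api": "move_arm", "payload": {
  "rows": [
    {"dp": [-0.02, 0, 0], "turn": -5, "gripper": 0.55},
    {"dp": [-0.04, 0.01, -0.01], "turn": -10, "gripper": 0.55},
    {"dp": [-0.06, 0.02, -0.02], "turn": -15, "gripper": 0.55},
    {"dp": [-0.08, 0.02, -0.02], "turn": -20, "gripper": 0.55},
    {"dp": [-0.1, 0.03, -0.03], "turn": -25, "gripper": 0.55},
    {"dp": [-0.1, 0.03, -0.04], "turn": -28, "gripper": 0.55},
    {"dp": [-0.1, 0.03, -0.04], "turn": -28, "gripper": 0.55},
    {"dp": [-0.1, 0.03, -0.04], "turn": -28, "gripper": 0.55}
  ],
  "newtons": 50
}}

```text
t: 24.1
position: [565.0, -284.8, 100.5]
tcp_rot: [0.673, 0.74, -0.009, 0.007]
contact_force: [-3.2, -2.6, 1.8]
gripper_width: 0.638
```

```bash
python3 tq.py 3
```

```text
t 24.2 p [ 565.03 -284.74  100.54] yaw [95.43 95.41 95.4 ] Mz [-0.128 -0.067 -0.07 ] mean -0.088 F [-2.8 -3.   1.8] g 55.64
```

>>> {"api": "move_arm", "payload": {
  "rows": [
    {"dp": [0, 0, 0], "turn": -1, "gripper": 0.55},
    {"dp": [0, 0, 0], "turn": -2, "gripper": 0.55},
    {"dp": [0, 0, 0], "turn": -3, "gripper": 0.55},
    {"dp": [0, 0, 0], "turn": -4, "gripper": 0.55},
    {"dp": [0, 0, 0], "turn": -5, "gripper": 0.55},
    {"dp": [0, 0, 0], "turn": -6, "gripper": 0.55},
    {"dp": [0, 0, 0], "turn": -7, "gripper": 0.55},
    {"dp": [0, 0, 0], "turn": -7, "gripper": 0.55}
  ]
}}

```text
t: 24.87
position: [564.8, -284.7, 100.5]
tcp_rot: [0.717, 0.697, -0.009, 0.006]
contact_force: [-3.2, -2.2, 2.3]
gripper_width: 0.639
```

```bash
python3 tq.py 5
```

```text
t 25.07 p [ 564.76 -284.71  100.48] yaw [88.36 88.39 88.39 88.4  88.39] Mz [0.361 0.291 0.26  0.304 0.232] mean 0.29 F [-3.4 -2.7  2. ] g 55.54
```

>>> {"api": "move_arm", "payload": {
  "rows": [
    {"dp": [0, 0, 0], "turn": -0.5, "gripper": 0.55},
    {"dp": [0, 0, 0], "turn": -1, "gripper": 0.55},
    {"dp": [0, 0, 0], "turn": -1, "gripper": 0.55},
    {"dp": [0, 0, 0], "turn": -1, "gripper": 0.55},
    {"dp": [0, 0, 0], "turn": -1, "gripper": 0.55},
    {"dp": [0, 0, 0], "turn": -1, "gripper": 0.55},
    {"dp": [0, 0, 0], "turn": -1, "gripper": 0.55},
    {"dp": [0, 0, 0], "turn": -1, "gripper": 0.55}
  ]
}}

```text
t: 25.73
position: [564.7, -284.7, 100.5]
tcp_rot: [0.723, 0.691, -0.009, 0.006]
contact_force: [-3.5, -3.0, 1.7]
gripper_width: 0.642
```

```bash
python3 tq.py 4
```

```text
t 25.88 p [ 564.73 -284.7   100.47] yaw [87.4  87.4  87.4  87.39] Mz [0.387 0.384 0.394 0.391] mean 0.389 F [-3.2 -3.1  1.9] g 55.5
```

>>> {"api": "move_arm", "payload": {
  "rows": [
    {"dp": [0, 0, 0], "turn": 0, "gripper": 0.75},
    {"dp": [0, 0, 0], "turn": 0, "gripper": 0.9},
    {"dp": [0, 0, 0], "turn": 0, "gripper": 1},
    {"dp": [0, 0, 2], "turn": 0, "gripper": 1},
    {"dp": [0, 0, 5], "turn": 0, "gripper": 1},
    {"dp": [0, 0.2, 8.5], "turn": 0, "gripper": 1},
    {"dp": [0, 0.2, 11.2], "turn": 0, "gripper": 1},
    {"dp": [0, 0.2, 11.2], "turn": 0, "gripper": 1}
  ]
}}

```text
t: 26.55
position: [568.8, -284.3, 219.1]
tcp_rot: [0.723, 0.691, -0.007, 0.012]
contact_force: [0.4, -0.2, 0.3]
gripper_width: 0.99
```

```bash
python3 - <<'E'
from h import *
o=get_obs();im=get_image("wrist")[:,:,::-1]
cv2.imwrite("pics/w7.png",im);np.save("w7.npy",[*o["position"],*o["tcp_rot"]])
cv2.imwrite("pics/w7z.png",cv2.resize(im[130:310,155:355],None,fx=3.3,fy=3.3,interpolation=cv2.INTER_CUBIC))
cv2.imwrite("pics/top7.png",get_image("top")[:,:,::-1])
E
python3 st.py
```

```text
t 26.65 p [ 565.78 -282.55  213.82] yaw 87.38 F [-0.09  0.94  0.2 ] M [ 0.003 -0.101  0.047] g 87.04 j6 -0.577 e6 0.002
```

View pics/w7z.png

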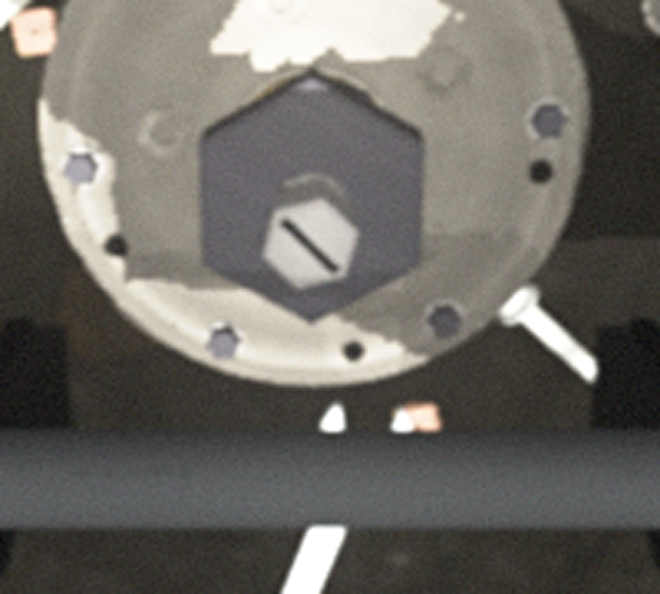

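View pics/w7.png

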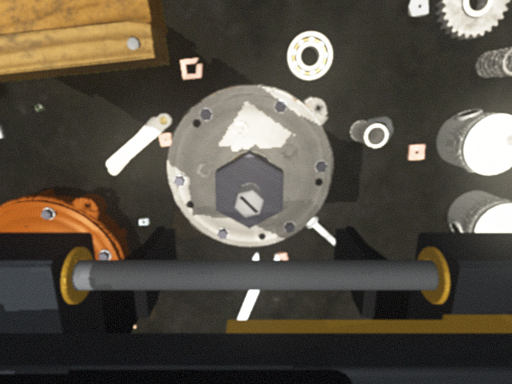

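```bash
python3 - <<'E'
from fit import *
f=lambda P:[(155+(u+.5)/3.3-.5,130+(v+.5)/3.3-.5) for u,v in P]
for nm,sl,ed in (("w1",((300,257),(374,279)),((226,158),(222,283),(452,162),(446,288))),("w7",((283,221),(336,270)),((201,140),(203,263),(423,148),(420,262)))):
    d=np.load(nm+".npy");W=cam("wrist",dict(position=d[:3],tcp_rot=d[3:]))
    a,b=[atz(W,*p,155) for p in f(sl)];e=[atz(W,*p,124) for p in f(ed)]
    g=lambda a,b:np.degrees(np.arctan2(b[1]-a[1],b[0]-a[0]))
    print(nm,"slot",g(a,b),"nut edges",g(e[0],e[1]),g(e[2],e[3]),"c",(a+b)/2)
E
```

```text
w1 slot -17.01827152477588 nut edges -92.99106567814486 -90.62068640938408 c [ 565.96072664 -280.85838428  155.        ]
w7 slot -47.120284396104914 nut edges -93.74267166298034 -92.6314054273531 c [ 565.69447727 -280.65036213  155.        ]
```

View pics/top7.png

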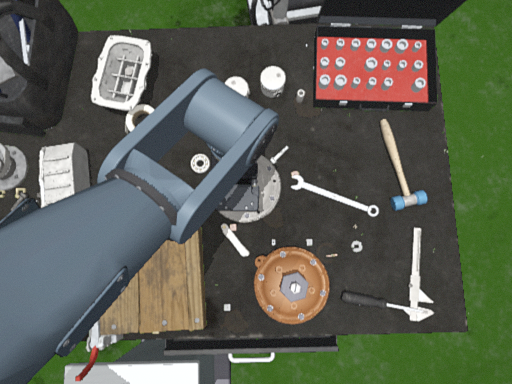

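```bash
python3 - <<'E'
from plant import *
print(finish_job())
E
```

```text
the job is handed in; nothing more can be done
None
```

The clutch free play is reset and the job was handed in at about 27 s of the 64 s allowed. `finish_job()` reports no verdict.

- **Lock nut slackened:** I turned it 35° counterclockwise. The pictures show the adjuster stayed still while it turned.
- **Adjuster screwed in:** The torque rise of about 0.44 Nm per rad extrapolated back to touching at about 121° (2.1 rad) from where I found it. I went about 18° (0.31 rad) past that to confirm it, short of the 0.47 rad limit.
- **Adjuster backed off:** I backed it off to 90° short of the touching point. The slot angle after the last step measured −47.1°, against about −47.7° expected.
- **Lock nut tightened:** It is back at the found angle plus about 1°, with 0.39 Nm holding torque. The last picture shows it 1–2° tighter than found.
- **Other parts:** In the last pictures the loose parts in view look unmoved; the arm hid part of that view. The gripper was clear of everything.

The main uncertainty is the torque reading, which scattered by about ±0.05 Nm. That makes the touching point good to roughly ±3°, or about 0.03 mm of free play. None of the checks failed. The left and right edges of the nut differed by about 1–2° in the pictures, which is about the limit of reading the pixels.

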